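# Wind the length stop to its flag and store the setting

### The job

Take the loose crank from the bench, push it fully home on the leaning square shaft of the length stop, and wind it clockwise, never letting it come off the shaft, until the pointer on the sliding stop block is level with the pointer of the flag on the rail. Let go, leaving the crank home on the shaft, then on the readout press the round key fully and release it, then the long bar key likewise; do not press the small square key between them. Do not shift the flag or disturb the paint tin, the coaster or the brush.

Things in the scene. Friction and masses are not known exactly. Their poses are not given: they have to be found in the camera images.
- crank: Loose dark steel crank, 0.36 to 0.53 kg, at first flat on the bench, socket down. Origin: centre of the socket's mouth under the hub; z up along the hub; x along the arm to the knob. Hub 32 mm square, z 0 to 26 mm; square socket 14 mm wide, 26 deep, sides parallel to x and y. Arm bar 22 mm wide, z 26 to 34, x -36 to 76 mm. Counterweight 30 mm across at x = -40, z 18 to 56 mm.
- knob_center (a point): Grip point for winding, on the axis of the crank's round black knob: 65 mm from the crank's axis along x, 62 mm above the socket's mouth. The knob is 22 mm in diameter and reaches from z 38 to 88 mm; it spins freely on the arm, so it can be held tight while the crank goes round. Axes as the crank's.
- crank_head (a point): Grip point for lifting the crank, near its balance point: in the square head 24 x 24 mm over the hub, which reaches from z 34 to 68 mm in the crank's frame, its sides parallel to x and y. This point is on the crank's axis, 55 mm above the socket's mouth. Close the fingers along y, across the arm. Axes as the crank's.
- stop_unit: Length stop fixed to the bench. Origin: on the bench under the middle of its grey base, 130 x 150 x 45 mm high. A round gear head 92 mm across leans out of it 30 degrees from vertical to the unit's own -x (towards the robot), the square shaft on its top. A rail 40 mm wide, 34 high, runs along +y to y = 311 mm at x = 45 mm; block and flag on it reach up to 79 mm.
- shaft_seat (a point): Foot of the square shaft, in the centre of a round shoulder 48 mm across that the hub rests on, 90 mm above the bench. z: out along the shaft, 30 degrees from vertical. x, y: parallel to the flats, turning with it. 12 mm square to 18 mm up, then tapering to 6.5 mm at its end at 24 mm. Crank home: its origin here (within 6 mm), z axes in line (8 degrees), any of four ways round.
- shaft (a joint): Turn of the shaft in rad, growing clockwise as seen looking down on the shaft's end. It turns stiffly (about 0.09 N m) and stays where left. One clockwise turn moves the stop block 24 mm along the rail, away from the gear head. End stops: at -0.2 rad, and far beyond the flag.
- block_pointer (a point): Tip of the small steel pointer on top of the dark sliding stop block (40 mm long along the rail). Axes as the stop unit's.
- flag_pointer (a point): Tip of the small steel pointer of the flag, a thin upright plate on the far side of the rail, 54 to 76 mm farther out than the block's pointer at the start. Axes as the stop unit's: the pointers are level when the block's tip has the same y in these axes (within 4 mm).
- readout: Grey readout fixed to the bench: a slab 105 x 160 x 26 mm on a foot, its face leaning 30 degrees towards its own -x (roughly to the robot), about 100 mm high at the far edge, with a dark screen along the upper part and three grey spring keys in a row below. Origin: on the bench under its middle.
- key_round_top (a point): Centre of the top of the round key, 26 mm in diameter, at the +y end of the row. z: out of the face (30 degrees from vertical); y: along the row. Keys stand 10 mm proud of the face.
- key_square_top (a point): Centre of the top of the small square key, 18 mm, 43 mm from the round key's centre, 55 mm from the bar key's. Not to be pressed.
- key_bar_top (a point): Centre of the top of the long bar key, 44 mm along the row by 18 mm, at the -y end of the row.
- key_round (a joint): Travel of the round key in m: 0 up, 0.005 fully down (4.6 N); counts as pressed beyond 0.0035; springs back.
- key_square (a joint): The same for the square key.
- key_bar (a joint): The same for the bar key.
- tin: Bystander: closed paint tin, 72 mm in diameter, 88 mm high. Origin: centre of its underside.
- coaster: Bystander: pine coaster 95 x 95 x 18 mm lying flat. Origin: centre of its underside.
- brush: Bystander: brush about 200 mm long lying on the bench at the right.

How it is judged:
By the outcome, as a careful person would: the job done as asked, in the order asked, and still so for the second after the job is handed in, with the robot touching nothing.
It also fails if it takes over 72 s, if anything falls off the work surface, if the arm or the gripper's body presses on something with over 40 N, if the wrist force passes 120 N, or if a joint passes its speed limit or range.

### The arm

A 6-joint arm with a two-finger parallel gripper is mounted at the origin on the work surface. World frame = base frame: x ahead of the robot, y to its left, z up, the work surface at z = 0. Lengths are in mm, angles in rad, forces in N, time in s.
With the tool pointing down it reaches from about 350 to 875 mm from the base axis. Payload 4.2 kg.
Tool frame: the origin (TCP) lies between the finger pads; the fingertips stand 17 mm ahead of it and the grasp point (between the pads) lies 2 mm behind it; z points along the fingers, y is the line along which they close (so a half turn about z gives the same grasp; the last joint's range is limited). The gripper opens to 85 mm and grips with 20 to 120 N. Pads are 22 mm wide; open, the fingers measure 114 mm over their backs; the gripper's body (76 mm by 85 mm) begins 54 mm behind the grasp point. The pads swing forward as they close: fully open they stand 13 mm farther back than shut.
Start: joints at [-1.03, 0.385, 0.008, 0, -1.194, -0.259], TCP at [173.819, -600.322, 248.312] pointing down, gripper open.
Joint ranges: [-3.14, 3.14], [-1.21, 2.06], [-1.07, 1.41], [-3.16, 2.05], [-2.99, -0.16], [-3.1, 3.1]. Speed limits (rad/s): [2.79, 2.79, 3.14, 3.14, 3.14, 3.14].

### API

Orientations are given as a unit quaternion [x, y, z, w].
In Python, from bench import arm gives the robot as it stands.
- The arm moves only by the tool jog_arm, called after "Call:" by a JSON object that holds its "fn" and its "kwargs". Schema: {"type":"object","properties":{"increments":{"type":"array","items":{"type":"array","prefixItems":[{"type":"array","items":{"type":"number"},"minItems":3,"maxItems":3},{"type":"array","items":{"type":"number"},"minItems":3,"maxItems":3}],"minItems":2,"maxItems":2},"minItems":1,"maxItems":10},"aperture":{"type":"number"},"only":{"type":"string"},"quiet":{"type":"boolean"},"lines":{"type":"string"}},"required":["increments"],"additionalProperties":false}. increments is a list of rows, 1 to 10 of them, each written [[dx, dy, dz], [rx, ry, rz]]: dx, dy, dz in mm, then a rotation vector rx, ry, rz in rad; each row is the pose to reach, as a shift and turn from the pose commanded when the call began, along the tool's axes at that moment; what a row does not reach only later rows make up. A row lasts 1/10 s, in which the tool goes at most 50 mm and 0.15 rad, less where a joint would pass 70% of its speed; a pose out of reach is approached as far as the arm can. aperture is the finger opening in mm, set as the call begins (left out keeps the last). The fingers move at their own pace and stop on an object; the grip force is fixed at half the most. Time passes only in rows, so rows that do not move let the fingers close. The tool returns the time, the measured TCP pose, the force, the opening and the grip force at its end. only (a regular expression) keeps the lines of the reply that match it, lines (a string "A,B") keeps lines A to B, and quiet returns only ok. Input that does not fit is refused with a message, and nothing moves.
- arm.read_state(): the state, without advancing time (a new reading comes with each control period).
- arm.get_image(name): name is "scene" or "top" or "wrist"; returns the picture (480x640x3 uint8, blue, green, red); there is no depth.
- arm.get_calibration(name): a dict with "K" (3x3 intrinsics, pixels), "D" ([k1, k2, p1, p2, k3] as OpenCV has them; the pictures are not rectified), "rvec" (rotation vector, rad) and "tvec" (3), from world to camera coordinates, as OpenCV has them. Camera axes: x right, y down, z forward; pixel columns grow to the right and rows downward; lengths in mm; the calibration is good to about 2 mm. A picture is of the moment at which its call begins: read the wrist's pose just before it. get_calibration takes no time and is no camera call; for the wrist camera it gives the pose at the moment of the call.
- arm.job_done(): hands the job in; it is judged then, once.
The state is a dict: "clock": time; "joints": joint angles; "joint_vel": joint speeds; "joint_efforts": joint torques, N m; "position": TCP position; "ee_rot": TCP orientation; "contact_force": force on the tool from outside, world axes, zero at the start; "wrist_torque": the same for the moment, N m; "gripper_width": finger opening in mm; "grasp_force": force on a finger pad.
Only numpy, scipy, OpenCV 4.12 (cv2) and the standard library are available. Lean on these libraries where they do the work, as an engineer would, in place of code of your own. Each camera call takes 0.05 s, during which the arm holds its last target. There are 200 camera calls.

## Working session

There is one attempt and no reset: what is moved stays moved. The work goes in short steps, Python scripts to look and compute and a tool call to move; the robot and the scene stay as the last step left them, time stands still between calls to the robot, and variables do not carry over. Pictures are saved under pics/ and viewed, at most 10 in all, crops included, and the job is handed in when it is done.

```bash
ls; mkdir -p pics; python3 - <<'E'
from bench import arm
import cv2
for n in ["scene","top"]:
    im=arm.get_image(n); cv2.imwrite(f"pics/{n}0.png",im)
    c=arm.get_calibration(n); print(n,c)
s=arm.read_state(); print(s['clock'],s['position'],s['ee_rot'])
E
```

```text
bench.py
pics
scene {'K': array([[614.78815899,   0.        , 326.75466204],
       [  0.        , 614.78815899, 238.16654023],
       [  0.        ,   0.        ,   1.        ]]), 'D': array([-0.20242288,  0.        ,  0.        ,  0.        ,  0.        ]), 'rvec': array([ 0.74061002,  2.76874304, -0.8758575 ]), 'tvec': array([ 577.41020753,  -94.31252791, 1659.47800889])}
top {'K': array([[463.28555414,   0.        , 320.43522237],
       [  0.        , 463.28555414, 237.41032013],
       [  0.        ,   0.        ,   1.        ]]), 'D': array([-0.11807723,  0.        ,  0.        ,  0.        ,  0.        ]), 'rvec': array([ 2.16524816, -2.17047221,  0.06006187]), 'tvec': array([-108.63517489,  576.09064133, 1094.50999859])}
0.1 [ 173.6733658  -599.88368519  247.30369749] [-1.40324220e-01  9.90105107e-01  9.77867873e-04 -1.86126548e-04]
```
View pics/scene0.png

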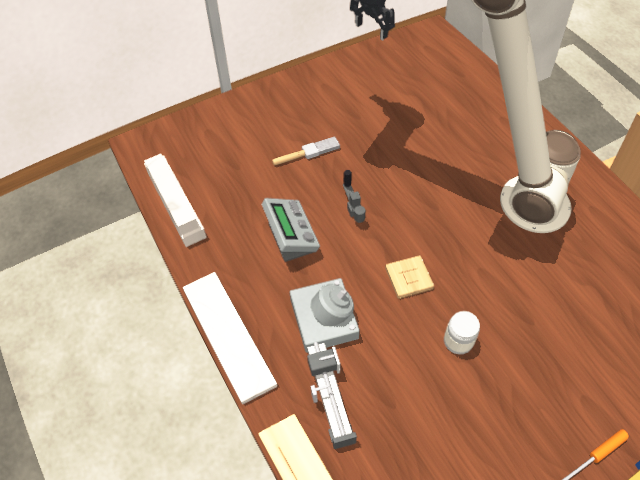

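View pics/top0.png

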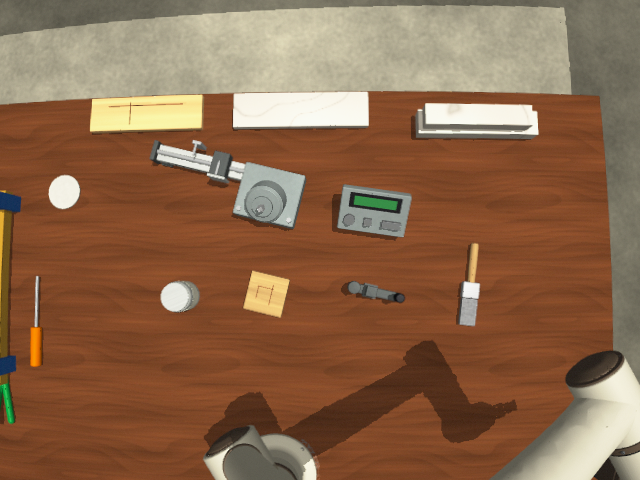

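The overview shows the crank near top (372,292) with its knob at (400,297), the stop unit near (268,195), the readout at (375,210), and the rail running left to (155,152). I'll enlarge the crops to measure.

```bash
python3 - <<'E'
import cv2
a=cv2.imread("pics/top0.png")[130:310,140:420]; cv2.imwrite("pics/c1.png",cv2.resize(a,None,fx=2.85,fy=2.85,interpolation=cv2.INTER_CUBIC))
b=cv2.imread("pics/scene0.png")[160:450,240:440]; cv2.imwrite("pics/c2.png",cv2.resize(b,None,fx=2.0,fy=2.0,interpolation=cv2.INTER_CUBIC))
E
```

View pics/c1.png

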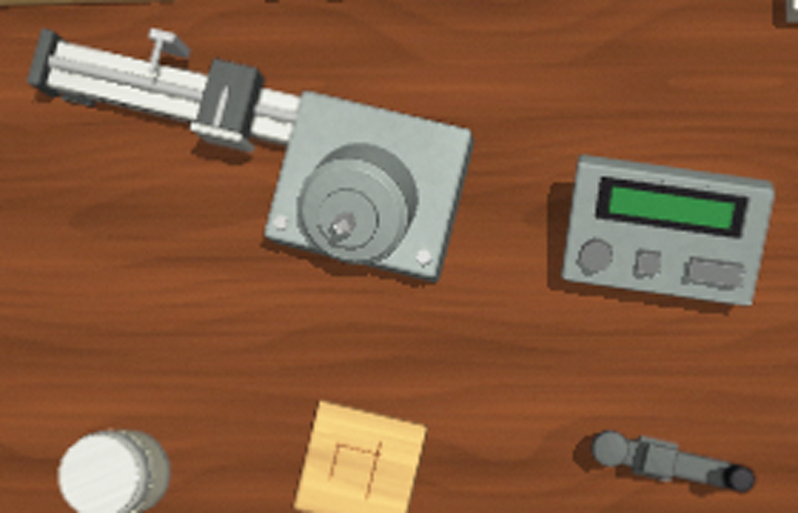

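View pics/c2.png

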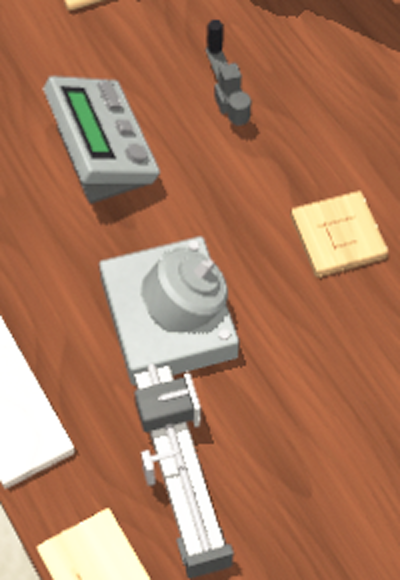

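The crops show the crank head top at c1 (657,457) / c2 (231,71), the knob at (741,478) / (215,24), and the unit's and readout's corners and keys clearly. I'll triangulate these.

```bash
cat > h.py <<'E'
import numpy as np, cv2
from scipy.spatial.transform import Rotation as R
from scipy.optimize import least_squares
from bench import arm
def proj(c,P): return cv2.projectPoints(np.float64(P).reshape(-1,3),c["rvec"],c["tvec"],c["K"],c["D"])[0].reshape(-1,2)
def tri(obs):
    """obs: list of (calib,(u,v)) -> point, rms px"""
    f=lambda X:np.concatenate([proj(c,X)[0]-uv for c,uv in obs])
    r=least_squares(f,[600,0,50]); return r.x,np.sqrt(np.mean(r.fun**2))
def ray(c,uv,z):
    """point seen at uv at height z"""
    Rm=cv2.Rodrigues(c["rvec"])[0]; C=-Rm.T@c["tvec"]
    d=Rm.T@np.append(cv2.undistortPoints(np.float64([[uv]]),c["K"],c["D"])[0,0],1)
    return C+d*(z-C[2])/d[2]
def delta(p,Rt):
    """rows to go from the present pose to p,Rt (rotation matrix) in tool axes"""
    s=arm.read_state(); R0=R.from_quat(s["ee_rot"]).as_matrix()
    return np.round(R0.T@(np.array(p)-s["position"]),1),np.round(R.from_matrix(R0.T@Rt).as_rotvec(),4)
def frame(z,y):
    """rotation with tool z along z and tool y near y"""
    z=np.array(z,float)/np.linalg.norm(z); y=np.array(y,float)-z*np.dot(z,y); y/=np.linalg.norm(y)
    return np.column_stack([np.cross(y,z),y,z])
E
python3 - <<'E'
from h import *
T=arm.get_calibration("top");S=arm.get_calibration("scene")
t=lambda p:np.array([140+p[0]/2.85,130+p[1]/2.85]); s=lambda p:np.array([240+p[0]/2,160+p[1]/2])
for n,a,b in [("head",(657,452),(231,71)),("knob",(741,478),(215,24)),("cw",(610,447),(238,100)),
 ("round",(595,256),(138,153)),("square",(647,263),(126,127)),("bar",(715,273),(111,96)),("shaftend",(344,222),(208,268)),
 ("flag",(157,60),(165,462)),("blk",(222,105),(174,397)),
 ("b1",(305,93),(134,373)),("b2",(470,129),(101,262)),("b3",(437,280),(203,238)),("b4",(266,240),(238,347))]:
    X,e=tri([(T,t(a)),(S,s(b))]); print(n,X.round(1),round(e,2))
def fit(loc,ta,sc,name):
    loc=np.array(loc,float)
    def f(q):
        W=loc@R.from_euler('z',q[2]).as_matrix().T+[q[0],q[1],0]
        return np.concatenate([(proj(T,W)-[t(p) for p in ta]).ravel(),(proj(S,W)-[s(p) for p in sc]).ravel()])
    r=least_squares(f,[700,0,0]); print(name,r.x.round(3),np.abs(r.fun).max().round(2))
fit([[65,75,45],[65,-75,45],[-65,-75,45],[-65,75,45]],[(305,93),(470,129),(437,280),(266,240)],[(134,373),(101,262),(203,238),(238,347)],"unit")
E
```

```text
head [ 453.  -224.1   76.4] 0.54
knob [ 434.7 -289.9   92.4] 0.2
cw [ 459.  -189.2   57.8] 0.4
round [ 613.4 -177.2   64.6] 0.11
square [ 607.4 -219.4   65.3] 0.1
bar [ 599.4 -275.1   61.7] 0.09
shaftend [635.1  24.1 101.9] 0.63
flag [782.6 189.7  63.2] 0.24
blk [739.5 131.4  71.9] 0.19
b1 [757.   68.9  36.3] 0.34
b2 [722.7 -73.3  45.4] 0.18
b3 [597.1 -45.8  35.6] 0.08
b4 [634.   99.6  31. ] 0.6
unit [ 6.78057e+02  1.31990e+01 -2.41000e-01] 2.23
```

Heights agree with the text to within about 10 mm. The flag–block offset along y is about 67 mm, inside the stated 54 to 76. Next I'll go above the crank and look with the wrist camera.

```bash
python3 - <<'E'
from h import *
print(delta([400,-215,260],frame([0,0,-1],[-.964,.268,0])))
E
```

```text
(array([-324.4,  306.9,  -12.1]), array([ 1.9000e-03,  9.0000e-04, -1.0181e+00]))
```

Call:
{"fn": "jog_arm", "kwargs": {"increments": [[[-33, 31, -1], [0, 0, -0.1]], [[-65, 61, -2], [0, 0, -0.2]], [[-98, 92, -4], [0, 0, -0.3]], [[-130, 123, -5], [0, 0, -0.4]], [[-162, 153, -6], [0, 0, -0.51]], [[-195, 184, -7], [0, 0, -0.61]], [[-227, 215, -8], [0, 0, -0.71]], [[-260, 245, -10], [0, 0, -0.81]], [[-292, 276, -11], [0, 0, -0.91]], [[-324, 307, -12], [0, 0, -1.018]]], "aperture": 60}}

```text
clock: 1.1
position: [400.0, -213.5, 260.3]
ee_rot: [-0.607, 0.795, 0.0, 0.0]
contact_force: [1.2, -1.0, 0.1]
gripper_width: 59.8
grasp_force: 0.0
```

```bash
python3 - <<'E'
from h import *
c=arm.get_calibration("wrist");im=arm.get_image("wrist"); cv2.imwrite("pics/w1.png",im)
import pickle; pickle.dump(c,open("w1.pkl","wb"))
s=arm.read_state();print(s['position'],s['ee_rot'],s['joints'])
print(-cv2.Rodrigues(c["rvec"])[0].T@c["tvec"], cv2.Rodrigues(c["rvec"])[0])
print(proj(c,[[453,-224,68],[434,-290,88],[459,-189,56]]))
print(delta([400,-215,260],frame([0,0,-1],[-.964,.268,0])))
E
```

```text
[ 402.89826599 -210.02142289  260.51909966] [-6.10149864e-01  7.92284954e-01 -3.94429963e-04  1.24076309e-03] [-0.12190606  0.07891473 -0.36810313 -0.00131017 -1.12145769 -0.13582177]
[ 379.66514095 -283.47869702  385.84916891] [[-9.64681374e-01  2.63417998e-01  8.97044590e-04]
 [ 2.52626351e-01  9.24185003e-01  2.86464671e-01]
 [ 7.46309151e-02  2.76573750e-01 -9.58090386e-01]]
[[258.94532519 222.59512003]
 [251.85066037 140.15566692]
 [266.73557591 257.47403811]]
(array([5.6, 1.5, 0.5]), array([-0.0021,  0.0015,  0.0129]))
```

View pics/w1.png

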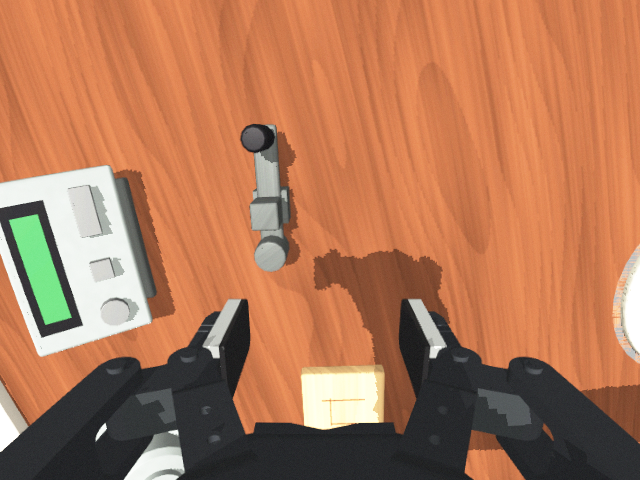

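The wrist view shows the head top at (265,213), knob top (257,137), counterweight (271,254), and key tops round (116,311), square (103,268) and bar (85,211). I'll combine these with the other views.

```bash
python3 - <<'E'
from h import *
import pickle
T=arm.get_calibration("top");S=arm.get_calibration("scene");W=pickle.load(open("w1.pkl","rb"))
t=lambda p:np.array([140+p[0]/2.85,130+p[1]/2.85]); s=lambda p:np.array([240+p[0]/2,160+p[1]/2])
P={}
for n,a,b,w in [("head",(657,454),(231,71),(265,213)),("knob",(741,478),(215,24),(257,137)),("cw",(610,447),(238,100),(271,254)),
 ("round",(595,256),(138,153),(115,311)),("square",(647,263),(126,127),(103,268)),("bar",(715,273),(111,96),(85,211))]:
    X,e=tri([(T,t(a)),(S,s(b)),(W,w)]);X2,e2=tri([(T,t(a)),(W,w)]); P[n]=X;print(n,X.round(1),round(e,2),X2.round(1),round(e2,2))
print("wrist rays", ray(W,(265,213),68).round(1),ray(W,(257,137),88).round(1),ray(W,(271,254),56).round(1))
d=ray(W,(257,137),88)-ray(W,(271,254),56);print(np.hypot(d[0],d[1]),"=105?",np.arctan2(d[1],d[0]))
E
```

```text
head [ 447.3 -229.3   62.1] 1.2 [ 450.7 -226.7   43.7] 0.35
knob [ 430.6 -291.4   85. ] 0.94 [ 432.6 -291.7   70.5] 0.28
cw [ 455.8 -190.2   52. ] 0.81 [ 456.8 -188.4   45.6] 0.27
round [ 613.5 -177.9   63.5] 0.17 [ 613.7 -177.8   63. ] 0.2
square [ 607.  -220.6   62.3] 0.27 [ 608.  -220.3   60.7] 0.19
bar [ 599.6 -274.4   63.4] 0.16 [ 598.8 -274.4   64.7] 0.04
wrist rays [ 445.5 -230.6   68. ] [ 429.5 -291.2   88. ] [ 454.3 -191.1   56. ]
103.023569489287 =105? -1.8130886807905888
```

Crank axis is about (445.5,-229.5), heading -1.815, head top z about 65, consistent with the text. Before grasping I'll look at the shaft from two wrist positions.

```bash
cat > snap.py <<'E'
import sys,pickle
from h import *
c=arm.get_calibration("wrist");im=arm.get_image("wrist");n=sys.argv[1]
cv2.imwrite(f"pics/{n}.png",im);pickle.dump(c,open(n+".pkl","wb"))
E
```

Call:
{"fn": "jog_arm", "kwargs": {"increments": [[[-34, -18, 2], [0, 0, 0]], [[-68, -36, 5], [0, 0, 0]], [[-102, -54, 8], [0, 0, 0]], [[-136, -71, 10], [0, 0, 0]], [[-170, -89, 12], [0, 0, 0]], [[-204, -107, 15], [0, 0, 0]], [[-238, -125, 18], [0, 0, 0]], [[-272, -142, 20], [0, 0, 0]], [[-272, -142, 20], [0, 0, 0]], [[-272, -142, 20], [0, 0, 0]]]}}

```text
clock: 2.15
position: [609.1, 9.2, 239.1]
ee_rot: [-0.605, 0.796, 0.001, -0.001]
contact_force: [-0.2, -0.0, -0.4]
gripper_width: 60.0
grasp_force: 0.0
```

```bash
python3 snap.py w2
```

Call:
{"fn": "jog_arm", "kwargs": {"increments": [[[30, 0, 0], [0, 0, 0]], [[60, 0, 0], [0, 0, 0]], [[60, 0, 0], [0, 0, 0]], [[60, 0, 0], [0, 0, 0]]]}}

```text
clock: 2.6
position: [592.4, -50.5, 240.9]
ee_rot: [-0.604, 0.797, -0.0, 0.0]
contact_force: [1.1, -0.2, 0.1]
gripper_width: 59.4
grasp_force: 0.0
```

```bash
python3 snap.py w3 && python3 - <<'E'
import cv2,numpy as np
from h import *
import pickle
o=[]
for n in("w2","w3"):
    c=pickle.load(open(n+".pkl","rb")); im=cv2.imread(f"pics/{n}.png")
    p=proj(c,[[637,25,105]])[0]; print(n,p)
    x,y=[int(v) for v in p]; x=min(max(x,100),540);y=min(max(y,120),360); print(x-100,y-120)
    o.append(cv2.resize(im[y-120:y+120,x-100:x+100],None,fx=2,fy=2,interpolation=cv2.INTER_CUBIC))
cv2.imwrite("pics/c3.png",np.hstack(o))
E
```

```text
w2 [290.13933151 267.31381073]
190 147
w3 [293.17931029 341.7095394 ]
193 221
```

View pics/c3.png

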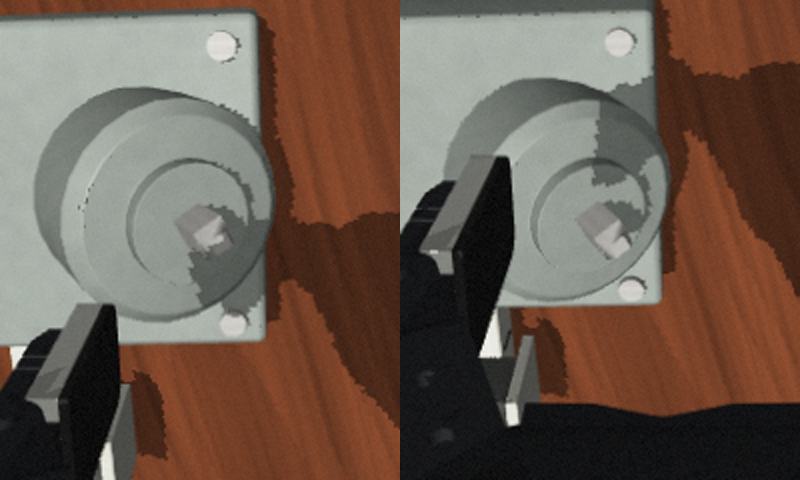

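The pair shows the shoulder (about (188,222) left, (590,219) right) with the shaft leaning to the lower right. I'll zoom in for its end and roll.

```bash
python3 - <<'E'
import cv2,numpy as np
a=cv2.imread("pics/w2.png")[147+72:147+152,190+60:190+127]
b=cv2.imread("pics/w3.png")[221+72:221+152,193+62:193+129]
cv2.imwrite("pics/c4.png",cv2.resize(np.hstack([a,b]),None,fx=5.9,fy=5.9,interpolation=cv2.INTER_CUBIC))
E
```

```text
(no output)
```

View pics/c4.png

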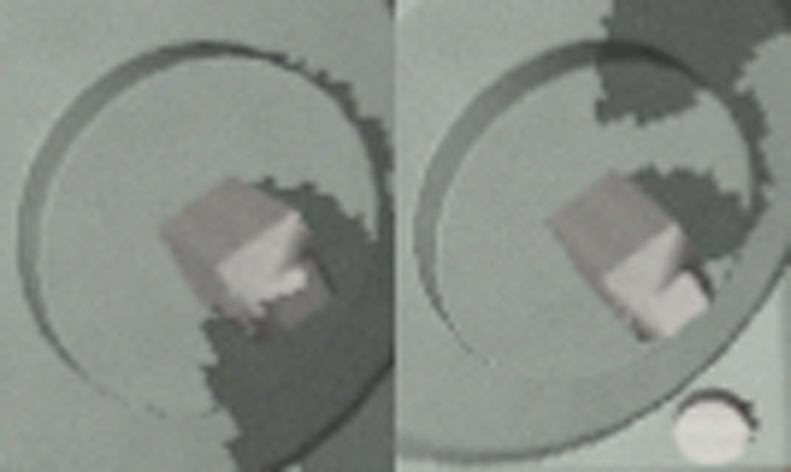

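The zoom gives the shaft's left face: foot corners (158,230),(235,178) and 18 mm corners (218,265),(298,212) on the left. On the right they are (546,220),(614,172) and (604,285),(684,222), with the end near (680,300). I'll fit the seat pose to these.

```bash
cat > fit.py <<'E'
from h import *
import pickle
A=pickle.load(open("w2.pkl","rb"));B=pickle.load(open("w3.pkl","rb"))
l=lambda x,y:np.array([250+(x)/5.9,219+y/5.9]); r=lambda x,y:np.array([255+(x-395.3)/5.9,293+y/5.9])
def seatR(yaw,roll):
    Ru=R.from_euler('z',yaw)*R.from_euler('y',-np.pi/6)
    return (Ru*R.from_euler('z',roll)).as_matrix()
loc=lambda s:np.array([[6,6*s,0],[6,-6*s,0],[6,6*s,18],[6,-6*s,18],[0,0,24]])
oa=[l(158,230),l(235,178),l(218,265),l(298,212)]
ob=[r(546,220),r(614,172),r(604,285),r(684,222),r(680,302)]
best=None
for s in(1,-1):
  for r0 in np.arange(-3,3,1):
    def f(q):
        M=seatR(q[3],q[4]); W=loc(s)@M.T+q[:3]
        return np.concatenate([(proj(A,W[:4])-oa).ravel(),(proj(B,W)-ob).ravel(),[(q[3]+.243)/.02]])
    g=least_squares(f,[645,20,90,-.243,r0])
    if best is None or g.cost<best.cost: best=g
print(best.x.round(3),best.fun.round(1))
q=best.x;M=seatR(q[3],q[4]);print(M.round(3))
print("tip",(q[:3]+24*M[:,2]).round(1),"shoulder centre rays", ray(A,l(210,232),90).round(1), ray(B,r(596,222),90).round(1))
E
python3 fit.py
```

```text
[ 6.40374e+02  2.31500e+01  9.06130e+01 -2.39000e-01 -1.16100e+00] [-0.  -0.3  0.  -0.3  0.1  0.5  0.2  0.1  0.1  0.3  0.7 -0.6 -0.1 -0.7
 -1.   0.4  0.2  0.5  0.2]
[[ 0.118  0.866 -0.486]
 [-0.973  0.199  0.118]
 [ 0.199  0.459  0.866]]
tip [628.7  26.  111.4] shoulder centre rays [641.   22.1  90. ] [641.   22.7  90. ]
```

Seat (640.4, 23.2, 90.6) against the stated 90 mm, and the roll is clear. Now I'll grasp the crank.

```bash
python3 - <<'E'
from h import *
Rt=frame([0,0,-1],[-.970,.242,0])
for p in([445.5,-229.5,135],[445.5,-229.5,54]): print(delta(p,Rt))
E
```

```text
(array([212.8,  93.6, 105.7]), array([-0.0006,  0.0004, -0.0279]))
(array([212.8,  93.6, 186.7]), array([-0.0006,  0.0004, -0.0279]))
```

Call:
{"fn": "jog_arm", "kwargs": {"increments": [[[36, 16, 10], [0, 0, -0.01]], [[71, 31, 20], [0, 0, -0.02]], [[107, 47, 40], [0, 0, -0.028]], [[142, 62, 60], [0, 0, -0.028]], [[178, 78, 85], [0, 0, -0.028]], [[213, 94, 106], [0, 0, -0.028]], [[213, 94, 106], [0, 0, -0.028]], [[213, 94, 106], [0, 0, -0.028]]]}}

```text
clock: 3.45
position: [445.5, -229.5, 134.2]
ee_rot: [-0.616, 0.788, -0.0, -0.0]
contact_force: [0.5, 0.4, -0.2]
gripper_width: 59.8
grasp_force: 0.0
```

```bash
python3 snap.py w4 && python3 - <<'E'
from h import *
import pickle
print(delta([445.5,-229.5,54],frame([0,0,-1],[-.970,.242,0])))
im=cv2.imread("pics/w4.png");c=pickle.load(open("w4.pkl","rb"))
for p in proj(c,[[445.5,-229.5,68],[429.8,-292.5,88],[455.2,-190.7,56]]): cv2.drawMarker(im,tuple(int(v) for v in p),(0,0,255),0,14,1)
cv2.imwrite("pics/w4m.png",im)
E
```

```text
(array([ 0.6,  1.1, 80.9]), array([-0.0016, -0.0002,  0.0019]))
```

View pics/w4m.png

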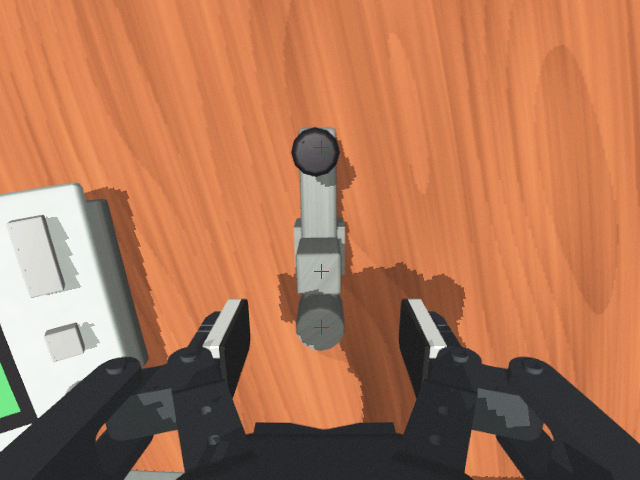

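The crank lies where predicted: head (319,270), knob (315,151), within 2 mm. I'll descend and grip.

Call:
{"fn": "jog_arm", "kwargs": {"increments": [[[0, 1, 25], [0, 0, 0]], [[0, 1, 50], [0, 0, 0]], [[0, 1, 70], [0, 0, 0]], [[0, 1, 80], [0, 0, 0]], [[0, 1, 80], [0, 0, 0]]]}}

```text
clock: 4.0
position: [445.2, -228.2, 53.7]
ee_rot: [-0.617, 0.787, 0.0, -0.0]
contact_force: [-0.3, -0.2, 0.6]
gripper_width: 59.8
grasp_force: 0.0
```

Call:
{"fn": "jog_arm", "kwargs": {"increments": [[[0, 0, 0], [0, 0, 0]], [[0, 0, 0], [0, 0, 0]], [[0, 0, 0], [0, 0, 0]], [[0, 0, 0], [0, 0, 0]], [[0, 0, 0], [0, 0, 0]], [[0, 0, 0], [0, 0, 0]], [[0, 0, 0], [0, 0, 0]]], "aperture": 15}}

```text
clock: 4.7
position: [446.5, -229.2, 55.8]
ee_rot: [-0.616, 0.787, -0.002, 0.001]
contact_force: [1.6, 1.3, 6.1]
gripper_width: 23.4
grasp_force: 59.2
```

Call:
{"fn": "jog_arm", "kwargs": {"increments": [[[0, 0, -20], [0, 0, 0]], [[0, 0, -60], [0, 0, 0]], [[0, 0, -100], [0, 0, 0]], [[0, 0, -130], [0, 0, 0]], [[0, 0, -130], [0, 0, 0]]]}}

```text
clock: 5.2
position: [446.1, -229.3, 187.7]
ee_rot: [-0.616, 0.788, -0.003, 0.002]
contact_force: [1.9, -0.4, -4.4]
gripper_width: 23.0
grasp_force: 60.4
```

```bash
python3 - <<'E'
from h import *
M=np.array([[.118,.866,-.486],[-.973,.199,.118],[.199,.459,.866]])
seat=np.array([640.4,23.15,90.6]);Rt=np.column_stack([M[:,0],-M[:,1],-M[:,2]])
for h in(110,53): print(h,(seat+h*M[:,2]).round(1),delta(seat+h*M[:,2],Rt))
E
```

```text
110 [586.9  36.1 185.9] (array([-291.6,  -72.8,    2.5]), array([ 0.5095,  0.1047, -0.4045]))
53 [614.6  29.4 136.5] (array([-291.7, -101. ,   52. ]), array([ 0.5095,  0.1047, -0.4045]))
```

Call:
{"fn": "jog_arm", "kwargs": {"increments": [[[-36, -9, 0], [0.06, 0.013, -0.05]], [[-73, -18, 0], [0.127, 0.026, -0.1]], [[-109, -27, 0], [0.19, 0.039, -0.15]], [[-146, -36, 0], [0.255, 0.052, -0.2]], [[-182, -46, 0], [0.32, 0.065, -0.25]], [[-219, -55, 0], [0.38, 0.078, -0.3]], [[-255, -64, 2], [0.45, 0.092, -0.355]], [[-292, -73, 2], [0.5095, 0.1047, -0.4045]], [[-292, -73, 2], [0.5095, 0.1047, -0.4045]], [[-292, -73, 2], [0.5095, 0.1047, -0.4045]]]}}

```text
clock: 6.2
position: [583.1, 37.7, 177.9]
ee_rot: [0.741, -0.622, 0.226, -0.111]
contact_force: [1.4, -0.9, -3.8]
gripper_width: 22.9
grasp_force: 60.4
```

```bash
python3 snap.py w5 && python3 - <<'E'
from h import *
import pickle
M=np.array([[.118,.866,-.486],[-.973,.199,.118],[.199,.459,.866]])
seat=np.array([640.4,23.15,90.6]);Rt=np.column_stack([M[:,0],-M[:,1],-M[:,2]])
for h in(110,78,54): print(h,delta(seat+h*M[:,2],Rt))
s=arm.read_state();print(s['joints'].round(2))
im=cv2.imread("pics/w5.png");c=pickle.load(open("w5.pkl","rb"))
Tm=R.from_quat(s['ee_rot']).as_matrix();o=s['position']+54*Tm[:,2]
# predicted crank points from tool pose (crank x=tool x, y=-tool y, z=-tool z)
L=[o-z*Tm[:,2]+x*Tm[:,0] for x,z in((0,68),(65,88),(76,26))]+[seat,seat+24*M[:,2]]
print(proj(c,L).round())
for p in proj(c,L): cv2.drawMarker(im,tuple(int(v) for v in p),(0,0,255),0,14,1)
cv2.imwrite("pics/w5m.png",im)
E
```

```text
110 (array([ 5.4, -7.5, -5.5]), array([0.0147, 0.0075, 0.0071]))
78 (array([ 5.7, -8. , 26.5]), array([0.0147, 0.0075, 0.0071]))
54 (array([ 5.8, -8.3, 50.5]), array([0.0147, 0.0075, 0.0071]))
[ 0.23  0.2  -0.86  1.36 -0.23 -1.35]
[[324. 358.]
 [323. 168.]
 [323. 124.]
 [310. 242.]
 [309. 254.]]
```

View pics/w5m.png

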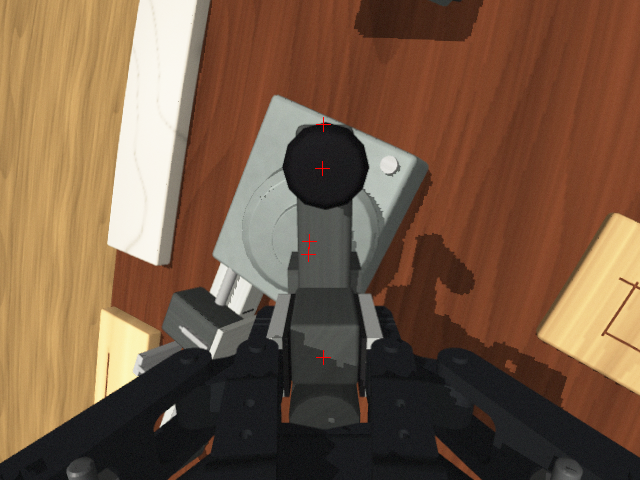

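The view shows the crank held straight: knob at (325,165) where (322,168) was predicted. The shaft is hidden below it. The wrist is near its singularity, so the move lagged; I'll make up the rest.

Call:
{"fn": "jog_arm", "kwargs": {"increments": [[[3, -4, -3], [0.01, 0.005, 0.004]], [[5, -8, -5], [0.015, 0.0075, 0.007]], [[5, -8, -5], [0.015, 0.0075, 0.007]], [[5, -8, -5], [0.015, 0.0075, 0.007]]]}}

```text
clock: 6.65
position: [591.0, 34.2, 191.3]
ee_rot: [0.735, -0.624, 0.236, -0.118]
contact_force: [-0.1, 0.1, -4.0]
gripper_width: 23.0
grasp_force: 60.4
```

```bash
cat > chk.py <<'E'
from h import *
M=np.array([[.118,.866,-.486],[-.973,.199,.118],[.199,.459,.866]])
seat=np.array([640.4,23.15,90.6]);Rt=np.column_stack([M[:,0],-M[:,1],-M[:,2]])
s=arm.read_state()
for h in(110,78,54): print(h,delta(seat+h*M[:,2],Rt))
print(s['joints'].round(2),"up",round(float((s['position']-seat)@M[:,2]),1))
E
python3 chk.py
```

```text
110 (array([-3.4,  5.7,  2.5]), array([-0.0082, -0.0047, -0.0074]))
78 (array([-3.6,  5.9, 34.5]), array([-0.0082, -0.0047, -0.0074]))
54 (array([-3.7,  6.1, 58.5]), array([-0.0082, -0.0047, -0.0074]))
[ 0.23  0.19 -0.84  1.35 -0.24 -1.35] up 112.6
```

Call:
{"fn": "jog_arm", "kwargs": {"increments": [[[-4, 6, 3], [-0.008, -0.005, -0.007]], [[-4, 6, 3], [-0.008, -0.005, -0.007]], [[-4, 6, 3], [-0.008, -0.005, -0.007]], [[-4, 6, 3], [-0.008, -0.005, -0.007]]]}}

```text
clock: 7.05
position: [586.8, 36.6, 185.1]
ee_rot: [0.739, -0.622, 0.232, -0.115]
contact_force: [0.9, -0.4, -5.2]
gripper_width: 23.0
grasp_force: 60.4
```

```bash
python3 chk.py
```

```text
110 (array([ 0.7, -0.3, -0.5]), array([-0.0002,  0.0002,  0.0001]))
78 (array([ 0.7, -0.3, 31.5]), array([-0.0002,  0.0002,  0.0001]))
54 (array([ 0.7, -0.3, 55.5]), array([-0.0002,  0.0002,  0.0001]))
[ 0.22  0.19 -0.85  1.37 -0.23 -1.36] up 109.5
```

On target. Now I'll go down the shaft axis.

Call:
{"fn": "jog_arm", "kwargs": {"increments": [[[0, 0, 10], [0, 0, 0]], [[0, 0, 20], [0, 0, 0]], [[0, 0, 28], [0, 0, 0]], [[0, 0, 32], [0, 0, 0]], [[0, 0, 36], [0, 0, 0]], [[0, 0, 40], [0, 0, 0]], [[0, 0, 40], [0, 0, 0]]]}}

```text
clock: 7.75
position: [607.6, 32.4, 154.4]
ee_rot: [0.737, -0.624, 0.234, -0.111]
contact_force: [-1.3, -5.2, -1.9]
gripper_width: 22.9
grasp_force: 60.6
```

```bash
python3 chk.py
```

```text
110 (array([  0.6,   2.9, -37.7]), array([ 0.0038, -0.0097, -0.0018]))
78 (array([ 0.3,  2.8, -5.7]), array([ 0.0038, -0.0097, -0.0018]))
54 (array([ 0. ,  2.7, 18.3]), array([ 0.0038, -0.0097, -0.0018]))
[ 0.06  0.27 -0.84  1.81 -0.16 -1.67] up 72.3
```

Call:
{"fn": "jog_arm", "kwargs": {"increments": [[[0, 0, 5], [0, 0, 0]], [[0, 0, 10], [0, 0, 0]], [[0, 0, 15], [0, 0, 0]], [[0, 0, 17], [0, 0, 0]], [[0, 0, 17], [0, 0, 0]]]}}

```text
clock: 8.25
position: [615.4, 30.8, 141.3]
ee_rot: [0.736, -0.626, 0.235, -0.105]
contact_force: [-3.7, -8.5, -3.0]
gripper_width: 23.4
grasp_force: 61.3
```

```bash
python3 chk.py
```

```text
110 (array([  1.4,   3.8, -52.9]), array([ 0.0122, -0.0198, -0.004 ]))
78 (array([  0.7,   3.4, -20.9]), array([ 0.0122, -0.0198, -0.004 ]))
54 (array([0.3, 3.1, 3.1]), array([ 0.0122, -0.0198, -0.004 ]))
[ 0.04  0.3  -0.83  1.9  -0.17 -1.74] up 57.0
```

Call:
{"fn": "jog_arm", "kwargs": {"increments": [[[0, 1, 3], [0, 0, 0]], [[0, 2, 5], [0, 0, 0]], [[0, 2, 7], [0, 0, 0]], [[0, 2, 7], [0, 0, 0]]]}}

```text
clock: 8.65
position: [616.4, 30.5, 139.2]
ee_rot: [0.735, -0.626, 0.238, -0.105]
contact_force: [-25.8, -11.1, 21.4]
gripper_width: 22.9
grasp_force: 65.5
```

```bash
python3 chk.py
```

```text
110 (array([  1.8,   3.5, -55.4]), array([ 0.0091, -0.025 , -0.0042]))
78 (array([  0.9,   3.2, -23.4]), array([ 0.0091, -0.025 , -0.0042]))
54 (array([0.3, 3. , 0.6]), array([ 0.0091, -0.025 , -0.0042]))
[ 0.03  0.3  -0.83  1.95 -0.17 -1.78] up 54.6
```

Force on the shoulder is about 30 N and the height 54.6 mm, so the crank is home. I'll release, back off along the shaft and look.

Call:
{"fn": "jog_arm", "kwargs": {"increments": [[[0, 0, -2], [0, 0, 0]], [[0, 0, -2], [0, 0, 0]], [[0, 0, -2], [0, 0, 0]], [[0, 0, -2], [0, 0, 0]]], "aperture": 45}}

```text
clock: 9.05
position: [617.6, 35.2, 137.6]
ee_rot: [0.738, -0.624, 0.233, -0.106]
contact_force: [0.5, 0.8, 0.4]
gripper_width: 45.2
grasp_force: 0.0
```

Call:
{"fn": "jog_arm", "kwargs": {"increments": [[[0, 0, -15], [0, 0, 0]], [[0, 0, -30], [0, 0, 0]], [[0, 0, -50], [0, 0, 0]], [[0, 0, -70], [0, 0, 0]], [[0, 0, -90], [0, 0, 0]], [[0, 0, -90], [0, 0, 0]], [[0, 0, -90], [0, 0, 0]]]}}

```text
clock: 9.75
position: [574.4, 47.8, 215.5]
ee_rot: [0.738, -0.624, 0.233, -0.106]
contact_force: [0.3, 0.2, -0.3]
gripper_width: 45.1
grasp_force: 0.0
```

```bash
python3 - <<'E'
from h import *
M=np.array([[.118,.866,-.486],[-.973,.199,.118],[.199,.459,.866]])
seat=np.array([640.4,23.15,90.6])
k=seat+62*M[:,2]+65*M[:,0]
u=np.array([.971,-.239,0]);tz=np.sin(.17)*u-np.cos(.17)*np.array([0,0,1])
Rt=frame(tz,[-.239,-.971,0]); print(Rt.round(3).tolist(),k)
for up in(80,2): print(up,delta(k-(up-2)*Rt[:,2]+0*k if up>2 else k+2*Rt[:,2],Rt))
im=arm.get_image("top");c=arm.get_calibration("top");print(arm.read_state()['joints'].round(2))
w=arm.get_image("scene")
a=cv2.resize(im[130:290,140:340],(500,400),interpolation=cv2.INTER_CUBIC)
b=cv2.resize(w[270:430,270:390],(300,400),interpolation=cv2.INTER_CUBIC)
cv2.imwrite("pics/v6.png",np.hstack([a,b]));cv2.imwrite("pics/top6.png",im);cv2.imwrite("pics/scene6.png",w)
for n in("top","scene"):
    print(n,proj(arm.get_calibration(n),[k,k+26*M[:,2],seat+68*M[:,2],seat]).round(1).tolist())
E
```

```text
[[0.957, -0.239, 0.164], [-0.236, -0.971, -0.04], [0.169, -0.0, -0.986]] [617.938 -32.779 157.227]
80 (array([ 82.6, -19.8,   8.9]), array([-0.1869, -0.3177, -1.1485]))
2 (array([70.5,  4.7, 84.1]), array([-0.1869, -0.3177, -1.1485]))
[ 0.39  0.15 -0.79  0.99 -0.38 -1.11]
top [[282.6, 212.7], [279.9, 217.3], [253.4, 218.3], [261.4, 207.0]]
scene [[337.1, 259.2], [342.7, 252.2], [355.8, 280.1], [340.8, 297.1]]
```

View pics/v6.png

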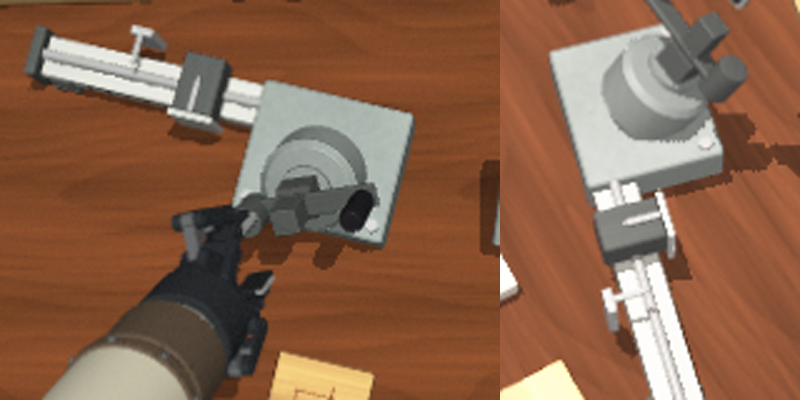

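The crank sits home, with the knob at top ≈(281.6,216.8) where (279.9,217.3) was predicted. The block pointer runs (219.6,160)→(216.8,170) and the flag pointer (196.8,144)→(194,157). I'll work out the pointer gap from both views and the winding rows.

```bash
cat > gap.py <<'E'
from h import *
T=arm.get_calibration("top");S=arm.get_calibration("scene")
ux=np.array([.971,-.239,0]);uy=np.array([.239,.971,0])
c1=lambda p:np.array([140+p[0]/2.85,130+p[1]/2.85]); c2=lambda p:np.array([240+p[0]/2,160+p[1]/2])
v6=lambda p:np.array([140+p[0]/2.5,130+p[1]/2.5]); v6s=lambda p:np.array([270+(p[0]-500)/2.5,270+p[1]/2.5])
def yz(obs):
    def f(q):
        return np.concatenate([proj(c,q[2+i]*ux+q[0]*uy+[0,0,q[1]])[0]-p for i,(c,p) in enumerate(obs)])
    g=least_squares(f,[300,70]+[700]*len(obs)); return g.x[:2],np.sqrt(np.mean(g.fun**2))
if __name__=="__main__":
    b=[(T,c1(p)) for p in((226,90),(217,125))]+[(T,v6(p)) for p in((199,75),(192,100))]+[(S,c2(p)) for p in((160,400),(188,393))]+[(S,v6s(p)) for p in((632,222),(662,215))]
    f=[(T,c1(p)) for p in((159,45),(154,75))]+[(T,v6(p)) for p in((142,35),(135,65))]+[(S,c2(p)) for p in((152,465),(180,459))]+[(S,v6s(p)) for p in((612,299),(640,293))]
    rb,rf=yz(b),yz(f);print(rb,rf,"gap",rf[0][0]-rb[0][0])
    # at fixed common height
    for z in (66,72,78):
        g=lambda o:[round(float(ray(c,p,z)@uy),1) for c,p in o]
        print(z,g(b),g(f))
E
python3 gap.py; python3 - <<'E'
from h import *
M=np.array([[.118,.866,-.486],[-.973,.199,.118],[.199,.459,.866]])
Rt=np.array([[0.957,-0.239,0.164],[-0.236,-0.971,-0.04],[0.169,0,-0.986]])
# clockwise seen from the shaft's end: angle -a about d
for a0 in(0,180):
    p=lambda a:65*(np.cos(np.radians(a0+a))*M[:,0]-np.sin(np.radians(a0+a))*M[:,1])
    print("; ".join(" ".join(str(round(v)) if abs(v)>1e-9 else "0" for v in Rt.T@(p(a)-p(0)))+" 0 0 0" for a in range(20,181,20)))
E
```

```text
(array([303.95433173,  72.89197857]), np.float64(0.13800066903194905)) (array([369.7308836 ,  68.69540539]), np.float64(0.846563215127583)) gap 65.77655187398818
66 [305.9, 305.5, 306.2, 306.4, 301.2, 301.7, 300.1, 301.0] [372.3, 369.5, 371.1, 369.8, 371.5, 373.2, 364.4, 365.8]
72 [304.1, 303.7, 304.4, 304.6, 303.7, 304.2, 302.7, 303.6] [370.2, 367.3, 368.9, 367.6, 373.7, 375.4, 366.7, 368.0]
78 [302.3, 301.9, 302.6, 302.8, 306.3, 306.8, 305.3, 306.2] [368.0, 365.2, 366.7, 365.5, 375.9, 377.6, 368.9, 370.3]
-21 5 8 0 0 0; -42 3 15 0 0 0; -61 -7 22 0 0 0; -75 -24 28 0 0 0; -84 -44 31 0 0 0; -85 -67 31 0 0 0; -79 -88 29 0 0 0; -67 -107 24 0 0 0; -49 -119 18 0 0 0
21 -5 -8 0 0 0; 42 -3 -15 0 0 0; 61 7 -22 0 0 0; 75 24 -28 0 0 0; 84 44 -31 0 0 0; 85 67 -31 0 0 0; 79 88 -29 0 0 0; 67 107 -24 0 0 0; 49 119 -18 0 0 0
```

Gap ≈ 65.5 mm, about 2.73 turns. I'll move above the knob with a nearly upright tool, well away from the singularity.

Call:
{"fn": "jog_arm", "kwargs": {"increments": [[[5, -2, -20], [-0.02, -0.03, -0.11]], [[15, -5, -30], [-0.04, -0.06, -0.23]], [[25, -8, -30], [-0.06, -0.1, -0.36]], [[35, -10, -30], [-0.08, -0.14, -0.5]], [[45, -12, -25], [-0.1, -0.18, -0.64]], [[55, -14, -20], [-0.126, -0.215, -0.776]], [[65, -16, -10], [-0.147, -0.25, -0.905]], [[75, -18, 0], [-0.168, -0.286, -1.03]], [[83, -20, 9], [-0.187, -0.318, -1.1485]], [[83, -20, 9], [-0.187, -0.318, -1.1485]]], "aperture": 40}}

```text
clock: 10.85
position: [605.1, -33.9, 231.6]
ee_rot: [0.987, -0.133, 0.085, 0.009]
contact_force: [0.1, 0.0, -0.7]
gripper_width: 39.8
grasp_force: 0.0
```

```bash
cat > kn.py <<'E'
from h import *
M=np.array([[.118,.866,-.486],[-.973,.199,.118],[.199,.459,.866]])
seat=np.array([640.4,23.15,90.6]);k=seat+62*M[:,2]+65*M[:,0]
Rt=np.array([[0.957,-0.239,0.164],[-0.236,-0.971,-0.04],[0.169,0,-0.986]])
for up in(80,0): print(up,delta(k+(2-up)*Rt[:,2],Rt))
s=arm.read_state();print(s['joints'].round(2))
v=s['position']-2*Rt[:,2]-seat;print("angle cw deg",np.degrees(np.arctan2(-(v@M[:,1]),v@M[:,0])).round(1),"r",np.hypot(v@M[:,0],v@M[:,1]).round(1),"h",(v@M[:,2]).round(1))
E
python3 kn.py
```

```text
80 (array([-0.7, -4.1, -2.7]), array([ 0.0007, -0.0017, -0.026 ]))
0 (array([-0.8, -4.1, 77.3]), array([ 0.0007, -0.0017, -0.026 ]))
[ 0.25  0.29 -0.23  0.1  -0.91  1.  ]
angle cw deg -16.4 r 83.0 h 134.4
```

Call:
{"fn": "jog_arm", "kwargs": {"increments": [[[0, 0, 0], [0, 0, 0]], [[0, 0, 0], [0, 0, 0]], [[0, 0, 0], [0, 0, 0]]]}}

```text
clock: 11.15
position: [604.3, -31.6, 233.4]
ee_rot: [0.987, -0.135, 0.087, 0.008]
contact_force: [-0.2, -0.6, -0.5]
gripper_width: 40.1
grasp_force: 0.0
```

```bash
python3 kn.py
```

```text
80 (array([ 0.4, -2.1, -0.7]), array([-0.0025, -0.0061, -0.0304]))
0 (array([-0.1, -1.9, 79.4]), array([-0.0025, -0.0061, -0.0304]))
[ 0.25  0.28 -0.23  0.1  -0.9   0.99]
angle cw deg -17.2 r 81.3 h 136.6
```

Call:
{"fn": "jog_arm", "kwargs": {"increments": [[[0, -2, 15], [0, 0, -0.03]], [[0, -2, 35], [0, 0, -0.03]], [[0, -2, 55], [0, 0, -0.03]], [[0, -2, 70], [0, 0, -0.03]], [[0, -2, 78], [0, 0, -0.03]], [[0, -2, 78], [0, 0, -0.03]]]}}

```text
clock: 11.75
position: [618.0, -32.3, 156.2]
ee_rot: [0.989, -0.119, 0.087, 0.009]
contact_force: [-0.8, 0.0, -0.2]
gripper_width: 40.0
grasp_force: 0.0
```

```bash
python3 kn.py
```

```text
80 (array([  0.7,   0.3, -79. ]), array([-0.0022, -0.0048,  0.0016]))
0 (array([0.3, 0.5, 1. ]), array([-0.0022, -0.0048,  0.0016]))
[ 0.24  0.38 -0.3   0.12 -0.73  1.  ]
angle cw deg -0.3 r 64.6 h 63.1
```

Call:
{"fn": "jog_arm", "kwargs": {"increments": [[[0, 0, 0], [0, 0, 0]], [[0, 0, 0], [0, 0, 0]], [[0, 0, 0], [0, 0, 0]], [[0, 0, 0], [0, 0, 0]], [[0, 0, 0], [0, 0, 0]]], "aperture": 15}}

```text
clock: 12.25
position: [619.2, -32.5, 158.3]
ee_rot: [0.989, -0.119, 0.088, 0.009]
contact_force: [-0.7, -2.5, 4.3]
gripper_width: 20.7
grasp_force: 59.1
```

```bash
python3 kn.py
```

```text
80 (array([ -0.7,   0.4, -77.2]), array([-0.0033, -0.0084,  0.0021]))
0 (array([-1.4,  0.6,  2.8]), array([-0.0033, -0.0084,  0.0021]))
[ 0.24  0.38 -0.3   0.12 -0.73  1.01]
angle cw deg -2.0 r 65.4 h 64.2
```

Knob gripped. First half-turn.

Call:
{"fn": "jog_arm", "kwargs": {"increments": [[[-21, 5, 8], [0, 0, 0]], [[-42, 3, 16], [0, 0, 0]], [[-61, -7, 23], [0, 0, 0]], [[-75, -24, 29], [0, 0, 0]], [[-84, -44, 32], [0, 0, 0]], [[-85, -67, 32], [0, 0, 0]], [[-79, -88, 30], [0, 0, 0]], [[-67, -107, 25], [0, 0, 0]], [[-49, -119, 19], [0, 0, 0]]]}}

```text
clock: 13.15
position: [602.7, 93.2, 130.0]
ee_rot: [0.989, -0.119, 0.086, 0.011]
contact_force: [0.5, -10.4, 0.6]
gripper_width: 20.4
grasp_force: 60.1
```

```bash
python3 kn.py
```

```text
80 (array([ 49. , 118.9, -97. ]), array([ 0.001 , -0.0037,  0.0022]))
0 (array([ 48.7, 118.8, -17. ]), array([ 0.001 , -0.0037,  0.0022]))
[ 0.47  0.4  -0.37  0.18 -0.67  0.73]
angle cw deg 180.0 r 64.5 h 62.6
```

Clean. Next half-turns.

Call:
{"fn": "jog_arm", "kwargs": {"increments": [[[21, -5, -8], [0, 0, 0]], [[42, -3, -15], [0, 0, 0]], [[61, 7, -22], [0, 0, 0]], [[75, 24, -28], [0, 0, 0]], [[84, 44, -31], [0, 0, 0]], [[85, 67, -31], [0, 0, 0]], [[79, 88, -29], [0, 0, 0]], [[67, 107, -24], [0, 0, 0]], [[49, 119, -18], [0, 0, 0]]]}}

```text
clock: 14.05
position: [622.1, -32.8, 160.0]
ee_rot: [0.989, -0.118, 0.093, 0.008]
contact_force: [2.6, -1.1, 3.3]
gripper_width: 20.1
grasp_force: 60.2
```

```bash
python3 kn.py | tail -1
```

```text
angle cw deg -4.7 r 66.6 h 64.2
```

Call:
{"fn": "jog_arm", "kwargs": {"increments": [[[-21, 5, 8], [0, 0, 0]], [[-42, 3, 15], [0, 0, 0]], [[-61, -7, 22], [0, 0, 0]], [[-75, -24, 28], [0, 0, 0]], [[-84, -44, 31], [0, 0, 0]], [[-85, -67, 31], [0, 0, 0]], [[-79, -88, 29], [0, 0, 0]], [[-67, -107, 24], [0, 0, 0]], [[-49, -119, 18], [0, 0, 0]]]}}

```text
clock: 14.95
position: [602.6, 93.1, 130.0]
ee_rot: [0.989, -0.119, 0.086, 0.011]
contact_force: [0.6, -10.0, 1.2]
gripper_width: 20.2
grasp_force: 60.8
```

```bash
python3 kn.py | tail -1
```

```text
angle cw deg 179.9 r 64.4 h 62.6
```

Call:
{"fn": "jog_arm", "kwargs": {"increments": [[[21, -5, -8], [0, 0, 0]], [[42, -3, -15], [0, 0, 0]], [[61, 7, -22], [0, 0, 0]], [[75, 24, -28], [0, 0, 0]], [[84, 44, -31], [0, 0, 0]], [[85, 67, -31], [0, 0, 0]], [[79, 88, -29], [0, 0, 0]], [[67, 107, -24], [0, 0, 0]], [[49, 119, -18], [0, 0, 0]]]}}

```text
clock: 15.85
position: [622.2, -32.8, 160.0]
ee_rot: [0.989, -0.118, 0.093, 0.008]
contact_force: [2.3, -1.1, 3.4]
gripper_width: 20.4
grasp_force: 60.9
```

```bash
python3 kn.py | tail -1
```

```text
angle cw deg -4.8 r 66.6 h 64.2
```

Call:
{"fn": "jog_arm", "kwargs": {"increments": [[[-21, 5, 8], [0, 0, 0]], [[-42, 3, 15], [0, 0, 0]], [[-61, -7, 22], [0, 0, 0]], [[-75, -24, 28], [0, 0, 0]], [[-84, -44, 31], [0, 0, 0]], [[-85, -67, 31], [0, 0, 0]], [[-79, -88, 29], [0, 0, 0]], [[-67, -107, 24], [0, 0, 0]], [[-49, -119, 18], [0, 0, 0]]]}}

```text
clock: 16.75
position: [602.5, 93.0, 129.9]
ee_rot: [0.989, -0.119, 0.086, 0.011]
contact_force: [-0.8, -10.5, 0.5]
gripper_width: 20.6
grasp_force: 61.2
```

```bash
python3 kn.py | tail -1
python3 - <<'E'
from h import *
for n in("top","scene"): cv2.imwrite(f"pics/{n}7.png",arm.get_image(n))
E
```

```text
angle cw deg 179.8 r 64.4 h 62.6
```

At 900°. Now I'll refine the remaining gap numerically from rectified profiles across both pointers.

```bash
python3 - <<'E'
from gap import *
for z in(73,):
  pf=[ray(T,c1(p),z)@ux for p in((159,45),(154,75))]+[ray(S,c2(p),z)@ux for p in((152,465),(180,459))]
  pb=[ray(T,c1(p),z)@ux for p in((226,90),(217,125))]+[ray(S,c2(p),z)@ux for p in((160,400),(188,393))]
  print("x flag",np.round(pf),"x blk",np.round(pb))
def prof(im,c,x0,x1,ys,z=73):
    out=[]
    X=np.arange(x0,x1,1.)
    g=cv2.cvtColor(im,cv2.COLOR_BGR2GRAY).astype(np.float32)
    for y in ys:
        p=proj(c,X[:,None]*ux+y*uy+np.array([0,0,z])).astype(np.float32)
        out.append(cv2.remap(g,p[:,0].reshape(1,-1),p[:,1].reshape(1,-1),cv2.INTER_CUBIC).mean())
    return np.round(out).astype(int)
for n,c in(("top",T),("scene",S)):
    for k in(0,6,7):
        im=cv2.imread(f"pics/{n}{k}.png")
        if k!=7: print(n,k,"blk 290..318 x683-693",prof(im,c,683,693,np.arange(290,319)))
        else: print(n,k,"blk+60 350..378 ",prof(im,c,683,693,np.arange(350,379)))
        for a in(694,700,706,712,718): print(n,k,"flag 355..385 x",a,prof(im,c,a,a+6,np.arange(355,386)))
E
```

```text
x flag [725. 699. 730. 700.] x blk [700. 670. 702. 670.]
top 0 blk 290..318 x683-693 [109 108 107 106 105 106 106 106 106 104 102 105 126 159 191 208 208 190
 160 131 111 103 103 104 105 105 104 103 103]
top 0 flag 355..385 x 694 [209 210 210 209 208 209 210 206 198 181 160 148 152 170 188 197 200 202
 205 208 207 202 199 201 205 204 200 201 205 209 207]
top 0 flag 355..385 x 700 [233 233 234 234 236 236 231 222 204 177 156 151 162 172 176 182 194 204
 211 220 226 231 233 234 234 234 234 233 233 234 233]
top 0 flag 355..385 x 706 [163 163 164 168 168 166 159 145 132 118 108 108 115 133 155 180 197 204
 206 201 193 183 177 176 175 179 186 190 192 188 184]
top 0 flag 355..385 x 712 [ 52  50  48  48  48  47  47  47  47  50  53  60  80 111 150 181 198 202
 190 164 134 107  87  79  77  78  78  78  79  80  83]
top 0 flag 355..385 x 718 [ 79  79  79  78  76  74  74  76  78  79  79  81  86 106 137 170 194 200
 187 160 129 102  87  82  82  85  87  87  87  87  87]
top 6 blk 290..318 x683-693 [108 107 106 104 103 103 103 104 104 102 100 104 124 157 188 205 204 187
 157 128 108 102 103 104 104 1
[... 3754 characters left out ...]
17 115 111 111 115 118 119
 119 119 119 119 119 117 112 103  90  76  63  58  57]
scene 7 flag 355..385 x 700 [117 116 118 139 169 182 161 136 141 170 193 199 180 138  99  80  85 102
 116 122 121 120 119 118 113 104  91  76  64  57  56]
scene 7 flag 355..385 x 706 [116 117 118 120 120 120 123 136 169 205 230 235 219 183 132  94  84  97
 112 121 122 120 119 118 114 105  92  76  65  58  57]
scene 7 flag 355..385 x 712 [117 118 119 120 121 120 127 146 176 209 228 230 218 184 140 101  90 103
 119 123 122 121 121 119 115 105  91  77  66  60  57]
scene 7 flag 355..385 x 718 [117 118 119 120 121 121 125 143 174 208 229 231 216 189 146 107  90  99
 115 124 123 122 122 119 113 103  89  76  65  59  57]
```

The pointers resolve well. The block pointer is at 364.5 (top) / 360.0 (scene) and the flag at 371.8 / 365.6, so about 6.5 mm remains, roughly 97°.

Call:
{"fn": "jog_arm", "kwargs": {"increments": [[[21, -5, -8], [0, 0, 0]], [[42, -3, -15], [0, 0, 0]], [[61, 7, -22], [0, 0, 0]], [[75, 24, -28], [0, 0, 0]], [[83, 41, -31], [0, 0, 0]], [[83, 41, -31], [0, 0, 0]], [[83, 41, -31], [0, 0, 0]]]}}

```text
clock: 17.55
position: [668.5, 36.5, 176.3]
ee_rot: [0.989, -0.119, 0.089, 0.009]
contact_force: [-0.0, -0.3, 6.2]
gripper_width: 20.7
grasp_force: 61.5
```

```bash
python3 kn.py | tail -1
cat > pk.py <<'E'
from gap import *
import sys
def peak(c,im,x0,x1,y0,y1,z=76):
    X=np.arange(x0,x1,1.);Y=np.arange(y0,y1,.5);g=cv2.cvtColor(im,cv2.COLOR_BGR2GRAY).astype(np.float32)
    P=(X[None,:,None]*ux+Y[:,None,None]*uy+np.array([0,0,z]))
    p=proj(c,P).astype(np.float32).reshape(len(Y),len(X),2)
    f=cv2.remap(g,p[...,0],p[...,1],cv2.INTER_CUBIC).mean(1);w=np.clip(f-f.min()-.5*(f.max()-f.min()),0,None)
    return round(float((w*Y).sum()/w.sum()),1),int(f.max()),int(f.min())
for n,c in(("top",T),("scene",S)):
    im=arm.get_image(n);cv2.imwrite(f"pics/{n}{sys.argv[1]}.png",im)
    for z in(76,80): print(n,z,"blk",peak(c,im,684,694,358,380,z),"flag",peak(c,im,706,716,358,380,z))
E
python3 pk.py 8
```

```text
angle cw deg -83.4 r 67.4 h 64.0
top 76 blk (372.9, 98, 92) flag (370.8, 192, 89)
top 80 blk (370.4, 98, 93) flag (369.2, 192, 89)
scene 76 blk (367.6, 228, 95) flag (366.8, 225, 82)
scene 80 blk (369.1, 228, 94) flag (368.3, 224, 82)
```

Scene shows the block pointer within 0.8 mm of the flag's, level within measuring error. I'll release and lift off, then check from above.

Call:
{"fn": "jog_arm", "kwargs": {"increments": [[[0, 0, 0], [0, 0, 0]], [[0, 0, 0], [0, 0, 0]], [[0, 0, 0], [0, 0, 0]], [[0, 0, 0], [0, 0, 0]]], "aperture": 45}}

```text
clock: 18.05
position: [667.3, 36.4, 174.5]
ee_rot: [0.989, -0.119, 0.087, 0.009]
contact_force: [0.3, 0.9, -0.0]
gripper_width: 44.9
grasp_force: 0.0
```

Call:
{"fn": "jog_arm", "kwargs": {"increments": [[[0, 0, -15], [0, 0, 0]], [[0, 0, -35], [0, 0, 0]], [[0, 0, -60], [0, 0, 0]], [[0, 0, -90], [0, 0, 0]], [[-40, 0, -110], [0, 0, 0]], [[-80, 0, -110], [0, 0, 0]], [[-120, 10, -110], [0, 0, 0]], [[-160, 20, -110], [0, 0, 0]], [[-160, 20, -110], [0, 0, 0]]]}}

```text
clock: 18.95
position: [485.1, 56.7, 253.4]
ee_rot: [0.989, -0.118, 0.085, 0.01]
contact_force: [0.0, -0.1, -0.5]
gripper_width: 44.9
grasp_force: 0.0
```

```bash
python3 pk.py 9 && python3 - <<'E'
from h import *
s=arm.read_state()
P={"round":[613.5,-177.8,63.3],"square":[607.3,-220.5,62],"bar":[599.4,-274.4,63.4]}
M=np.array([[.118,.866,-.486],[-.973,.199,.118],[.199,.459,.866]]);seat=np.array([640.4,23.15,90.6])
a=np.radians(277);x=np.cos(a)*M[:,0]-np.sin(a)*M[:,1]
for n in("top","scene"): print(n,proj(arm.get_calibration(n),[seat+65*x+88*M[:,2],seat+65*x+62*M[:,2]]).round(1).tolist())
v=np.array(P["round"])-P["bar"];print(np.linalg.norm(v),v/np.linalg.norm(v),s['joints'].round(2))
print(np.linalg.norm(np.array(P["round"])-P["square"]))
E
```

```text
top 76 blk (370.0, 197, 98) flag (370.7, 198, 92)
top 80 blk (368.6, 197, 98) flag (369.2, 198, 92)
scene 76 blk (367.6, 230, 96) flag (366.8, 227, 83)
scene 80 blk (369.1, 231, 96) flag (368.3, 227, 83)
top [[246.1, 192.8], [249.6, 188.7]]
scene [[339.3, 280.5], [333.4, 287.4]]
97.62366516372961 [ 0.14443219  0.98951417 -0.00102434] [ 0.52  0.07 -0.45  0.15 -0.92  0.73]
43.167348771959574
```

Level from both views (-0.7 mm top, +0.8 mm scene). Now the keys: spacing measures 43.2 and 97.6 mm, against 43 and 98. I'll also check that the crank stayed home.

```bash
cat > keyp.py <<'E'
from h import *
P={"round":np.array([613.5,-177.8,63.3]),"bar":np.array([599.4,-274.4,63.3])}
row=np.array([.1444,.9895,0]);up=np.array([.9895,-.1444,0]);z=np.array([0,0,1.])
n=-.5*up+.866*z;f=.866*up+.5*z;tz=np.sin(.26)*up-np.cos(.26)*z;Rt=frame(tz,-row)
if __name__=="__main__":
    for k,p in P.items():
        for h in(60,12,0): print(k,h,*delta(p-6*f-17*tz+h*n,Rt))
    print("axis in tool",(Rt.T@-n).round(3),arm.read_state()['contact_force'].round(1))
E
python3 keyp.py; python3 - <<'E'
from h import *
uv={}
for n,(x,y) in(("top",(248,191)),("scene",(336,284))):
    g=cv2.cvtColor(cv2.imread(f"pics/{n}9.png"),cv2.COLOR_BGR2GRAY)[y-20:y+20,x-20:x+20]
    yy,xx=np.where(g<40);uv[n]=np.array([xx.mean()+x-20,yy.mean()+y-20]);print(n,len(xx),uv[n].round(1))
X,e=tri([(arm.get_calibration(n),uv[n]) for n in uv]);print(X.round(1),e)
M=np.array([[.118,.866,-.486],[-.973,.199,.118],[.199,.459,.866]]);v=X-[640.4,23.15,90.6]
print("h",v@M[:,2],"r",np.hypot(v@M[:,0],v@M[:,1]))
E
```

```text
round 60 [111.3 204.7 148.4] [ 0.0168  0.0825 -0.0914]
round 12 [127.5 202.6 193.6] [ 0.0168  0.0825 -0.0914]
round 0 [131.6 202.1 204.8] [ 0.0168  0.0825 -0.0914]
bar 60 [120.3 301.9 149.7] [ 0.0168  0.0825 -0.0914]
bar 12 [136.5 299.8 194.8] [ 0.0168  0.0825 -0.0914]
bar 0 [140.5 299.3 206.1] [ 0.0168  0.0825 -0.0914]
axis in tool [ 0.261 -0.     0.965] [ 0.7 -0.3  0.6]
top 135 [248.8 188.9]
scene 177 [333.3 287.3]
[667.1  36.5 177.1] 0.24529044928883104
h 63.565281551453545 r 65.8926093471186
```

Knob centre is 63.6 mm above the seat at radius 65.9 (63 and 65 expected), so the crank is home. I'll go over the round key with the gripper shut.

Call:
{"fn": "jog_arm", "kwargs": {"increments": [[[0, 40, 0], [0, 0.01, -0.01]], [[20, 80, 10], [0, 0.02, -0.03]], [[40, 120, 20], [0.01, 0.04, -0.05]], [[60, 160, 40], [0.015, 0.06, -0.07]], [[80, 205, 65], [0.017, 0.08, -0.09]], [[95, 205, 95], [0.017, 0.0825, -0.0914]], [[111, 205, 130], [0.017, 0.0825, -0.0914]], [[111, 205, 148], [0.017, 0.0825, -0.0914]], [[111, 205, 148], [0.017, 0.0825, -0.0914]], [[111, 205, 148], [0.017, 0.0825, -0.0914]]], "aperture": 0}}

```text
clock: 20.05
position: [575.0, -172.9, 128.5]
ee_rot: [0.989, -0.072, 0.129, 0.01]
contact_force: [0.1, 0.4, -0.3]
gripper_width: -0.3
grasp_force: 0.0
```

```bash
python3 keyp.py
```

```text
round 60 [-0.7 -0.7 -0.3] [ 0.0009  0.001  -0.0011]
round 12 [11.8 -0.7 46. ] [ 0.0009  0.001  -0.0011]
round 0 [15.  -0.7 57.6] [ 0.0009  0.001  -0.0011]
bar 60 [-0.6 97.  -0.3] [ 0.0009  0.001  -0.0011]
bar 12 [11.9 96.9 46.1] [ 0.0009  0.001  -0.0011]
bar 0 [15.1 96.9 57.7] [ 0.0009  0.001  -0.0011]
axis in tool [ 0.261 -0.     0.965] [ 0.1  0.4 -0.3]
```

Call:
{"fn": "jog_arm", "kwargs": {"increments": [[[4, 0, 15], [0, 0, 0]], [[8, 0, 30], [0, 0, 0]], [[12, 0, 43], [0, 0, 0]], [[13, 0, 50], [0, 0, 0]], [[13, 0, 50], [0, 0, 0]]]}}

```text
clock: 20.55
position: [598.8, -176.1, 81.9]
ee_rot: [0.989, -0.072, 0.127, 0.01]
contact_force: [-0.3, 0.7, -0.6]
gripper_width: 0.2
grasp_force: 0.0
```

Call:
{"fn": "jog_arm", "kwargs": {"increments": [[[0.5, 0, 2], [0, 0, 0]], [[1, 0, 4], [0, 0, 0]], [[1, 0, 4], [0, 0, 0]]], "only": "pos|contact"}}

```text
position: [601.3, -176.5, 80.4]
contact_force: [-0.6, 0.5, 2.0]
```

Call:
{"fn": "jog_arm", "kwargs": {"increments": [[[0.5, 0, 2], [0, 0, 0]], [[1, 0, 4], [0, 0, 0]], [[1, 0, 4], [0, 0, 0]]], "only": "pos|contact"}}

```text
position: [603.4, -176.8, 76.7]
contact_force: [-2.2, 0.7, 3.5]
```

```bash
python3 keyp.py | sed -n 3p
```

```text
round 0 [ 0.6 -0.5  0.2] [ 0.0005  0.0003 -0.0009]
```

Call:
{"fn": "jog_arm", "kwargs": {"increments": [[[0.5, 0, 2], [0, 0, 0]], [[1, 0, 3], [0, 0, 0]], [[1, 0, 3], [0, 0, 0]]], "only": "pos|contact"}}

```text
position: [603.9, -177.0, 76.0]
contact_force: [-9.6, 4.5, 17.9]
```

```bash
python3 keyp.py | sed -n 3p
```

```text
round 0 [ 0.3 -0.6 -0.7] [ 0.0009  0.0016 -0.0009]
```

Call:
{"fn": "jog_arm", "kwargs": {"increments": [[[0.5, 0, 2], [0, 0, 0]], [[1, 0, 2], [0, 0, 0]], [[1, 0, 2], [0, 0, 0]]], "only": "pos|contact"}}

```text
position: [604.1, -177.0, 75.6]
contact_force: [-17.4, 7.1, 28.3]
```

```bash
python3 keyp.py | sed -n 3p
```

```text
round 0 [ 0.1 -0.6 -1.1] [ 0.0012  0.003  -0.0008]
```

Bottomed out (stiff, about 34 N). I'll retreat, go over the square key high, and do the bar key.

Call:
{"fn": "jog_arm", "kwargs": {"increments": [[[-4, 0, -15], [0, 0, 0]], [[-8, 0, -30], [0, 0, 0]], [[-14, 0, -55], [0, 0, 0]], [[-17, 0, -65], [0, 0, 0]], [[-17, 40, -65], [0, 0, 0]], [[-17, 80, -65], [0, 0, 0]], [[-17, 97, -65], [0, 0, 0]], [[-17, 97, -65], [0, 0, 0]], [[-17, 97, -65], [0, 0, 0]]]}}

```text
clock: 22.65
position: [559.2, -268.6, 130.0]
ee_rot: [0.989, -0.073, 0.128, 0.009]
contact_force: [0.7, -0.7, 0.1]
gripper_width: 0.0
grasp_force: 0.0
```

```bash
python3 keyp.py | sed -n 4,6p
```

```text
bar 60 [ 0.7 -0.   1.6] [ 0.0006  0.0016 -0.0021]
bar 12 [13.3 -0.1 47.9] [ 0.0006  0.0016 -0.0021]
bar 0 [16.4 -0.1 59.5] [ 0.0006  0.0016 -0.0021]
```

Call:
{"fn": "jog_arm", "kwargs": {"increments": [[[4, 0, 15], [0, 0, 0]], [[8, 0, 30], [0, 0, 0]], [[12, 0, 45], [0, 0, 0]], [[14, 0, 52], [0, 0, 0]], [[14, 0, 52], [0, 0, 0]]], "only": "pos|contact"}}

```text
position: [586.0, -271.8, 81.6]
contact_force: [-0.0, 1.1, -0.1]
```

Call:
{"fn": "jog_arm", "kwargs": {"increments": [[[1, 0, 4], [0, 0, 0]], [[2, 0, 8], [0, 0, 0]], [[2, 0, 8], [0, 0, 0]]], "only": "pos|contact"}}

```text
position: [589.9, -272.8, 77.1]
contact_force: [-2.3, 1.6, 4.6]
```

```bash
python3 keyp.py | sed -n 6p
```

```text
bar 0 [0.  0.2 0.3] [ 0.0004  0.001  -0.001 ]
```

Call:
{"fn": "jog_arm", "kwargs": {"increments": [[[0.5, 0, 2], [0, 0, 0]], [[1, 0, 3], [0, 0, 0]], [[1, 0, 3], [0, 0, 0]]], "only": "pos|contact"}}

```text
position: [590.3, -272.8, 76.4]
contact_force: [-9.8, 6.0, 15.6]
```

```bash
python3 keyp.py | sed -n 6p
```

```text
bar 0 [-0.2  0.2 -0.5] [ 0.0004  0.0023 -0.0009]
```

Call:
{"fn": "jog_arm", "kwargs": {"increments": [[[0.5, 0, 2], [0, 0, 0]], [[0.5, 0, 2], [0, 0, 0]]], "only": "pos|contact"}}

```text
position: [590.5, -272.9, 76.0]
contact_force: [-16.4, 8.1, 24.7]
```

Call:
{"fn": "jog_arm", "kwargs": {"increments": [[[-4, 0, -15], [0, 0, 0]], [[-8, 0, -30], [0, 0, 0]], [[-14, 0, -55], [0, 0, 0]], [[-25, 0, -95], [0, 0, 0]], [[-30, 0, -120], [0, 0, 0]], [[-30, 0, -120], [0, 0, 0]], [[-30, 0, -120], [0, 0, 0]]]}}

```text
clock: 24.65
position: [533.6, -264.7, 181.4]
ee_rot: [0.989, -0.073, 0.13, 0.01]
contact_force: [0.0, -0.2, 0.2]
gripper_width: -0.1
grasp_force: 0.0
```

```bash
python3 pk.py 10
```

```text
top 76 blk (370.0, 184, 90) flag (370.8, 186, 85)
top 80 blk (368.6, 184, 90) flag (369.2, 186, 85)
scene 76 blk (367.6, 235, 100) flag (366.8, 232, 86)
scene 80 blk (369.1, 235, 99) flag (368.3, 232, 86)
```

Both keys bottomed and were released, the pointers are level, and the robot is clear. Handing in.

```bash
python3 -c "
from bench import arm
print(arm.job_done())"
```

```text
the job is handed in; nothing more can be done
None
```

I handed the job in at about 24.7 s: the crank is home and released, the pointers measure level to about 1 mm, the round key then the bar key were each pressed to the stop and let go, and the square key was never pressed.

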